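# Find the worn bearing by rocking its lever and mark it

## Robot

A 7-joint arm with a two-finger parallel gripper is mounted at the origin on a cart in front of the work surface, level with it; the furniture and walls round the work are solid. World frame = base frame: x ahead of the robot, y to its left, z up, the work surface at z = 0. Lengths are in mm, angles in rad, forces in N, time in s.
With the tool pointing down it reaches from about 425 to 1025 mm from the base axis. Payload 9.4 kg.
Tool frame: the origin (TCP) lies on the centre line of the jaws, within the pads' length; the fingertips stand 25 mm ahead of it and the grasp point (between the pads) lies 6 mm ahead of it; z points along the fingers, y is the line along which they close (so a half turn about z gives the same grasp; the last joint's range is limited). The gripper opens to 93 mm and grips with 3 to 60 N. Pads are 15 mm wide; open, the fingers measure 128 mm over their backs; the gripper's body (75 mm by 188 mm) begins 65 mm behind the grasp point.
Start: joints at [1.203, 0.599, -0.003, 1.599, 0.002, 0.943, -0.08], TCP at [207.862, -694.563, 243.618] pointing down, gripper open.
Joint ranges: [-2.57, 2.57], [-0.35, 1.97], [-1.29, 1.29], [0.11, 2.56], [-1.05, 4.19], [0.11, 1.86], [-2.63, 2.63]. Speed limits (rad/s): [2.22, 2.22, 3.01, 3.01, 3.14, 3.14, 3.14].

## Interface

Orientations are given as a rotation vector (axis times angle).
In Python, from workcell import arm gives the robot as it stands. The module is installed in compiled form; this text tells all that it offers.
- The arm moves only by the tool play_rows, never from a script. Its argument "steps" is a list of rows, each a list of 3 entries, a list of its own where there are three numbers: the closure, from 0 (fully open) to 1 (shut), then the shift along the world's x, y, z in m, then the turn about the world's z in rad. A call has 1 to 20 rows; each row shifts and turns the commanded pose from where the row before left it; what a row does not reach is not made up. A row lasts 1/12 s, in which the tool goes at most 41.7 mm and 7.16 degrees, less where a joint would pass 70% of its speed; a pose out of reach is approached as far as the arm can. A call with a gripper value outside its range is refused whole. The fingers move at their own pace and stop on an object; the grip force is fixed at half the most. Time passes only in rows, so rows that do not move let the fingers close. It gives the time, the measured TCP pose, the force, the opening and the grip force at its end, in the units of the state.
- arm.get_obs(): the state, without advancing time (a new reading comes with each control period).
- arm.grab_frame(name): name is "side" or "top"; returns the picture (400x640x3 uint8, red, green, blue); there is no depth.
- arm.get_calibration(name): a dict with "camera_matrix" (3x3 intrinsics, pixels), "R" (3x3) and "t" (3): a world point X has camera coordinates R X + t. Camera axes: x right, y down, z forward; pixel columns grow to the right and rows downward; lengths in mm; the calibration is good to about 2 mm. A picture is of the moment at which its call begins. get_calibration takes no time and is no camera call.
- arm.hand_in(): hands the job in; it is judged then, once.
The state is a dict: "time_s": time; "joint_positions": joint angles; "qvel": joint speeds; "joint_efforts": joint torques, N m; "position": TCP position; "tcp_rot": TCP orientation; "force": force on the tool from outside, world axes, zero at the start; "ft_torque": the same for the moment, N m; "opening": finger opening in mm; "grip_force": force on a finger pad.
Only numpy, scipy, OpenCV 4.12 (cv2) and the standard library are available. Lean on these libraries where they do the work, as an engineer would, in place of code of your own. Each camera call takes 0.05 s, during which the arm holds its last target. There are 200 camera calls.

## Task

One of the three bearings on the bench is worn and its lever has far more play than the other two. Rock the levers gently towards you and away, without forcing them, until you have felt which one is loose; leave that lever leaning fully away from you, and mark its bearing as rejected by putting the black collar down over the pin in front of it.

Things in the scene. Friction and masses are not known exactly. Their poses are not given: they have to be found in the camera images.
- bench: fixed bearing bench: a grey stand with an aluminium top plate 120 x 320 mm whose upper face is 192 mm above the table, carrying three grey bearing blocks with upright levers in a row, and a steel pin before each on the robot's side. Press no part of it with over 15 N. Origin on the table, right below the middle lever; x axis from pins to levers, away from the robot, y axis along the row to the left
- lever_1 (a joint): tilt of the left lever about its axle (parallel to the bench's y, 216 mm above the table), rad: 0 upright, positive leaning away from the robot, negative towards it; it stays where it is left (1 N moves it). Play each way: sound bearing 0.03 rad, then a stop that yields 1.2 mm at the head per 10 N; worn one 0.22 rad. Which is worn varies and cannot be seen. Over 15 N spoils a bearing
- head_1 (a point): centre of the black grip head on top of the left lever; head 14 mm along the bench's x, 24 mm along its y, 20 mm high, its centre 36 mm above the axle, i.e. 252 mm above the table when upright (top at 262 mm). The bearing block under it reaches 231 mm above the table, 16 mm either way from the axle in x; levers stand 75 mm apart
- lever_2 (a joint): tilt of the middle lever about its axle (parallel to the bench's y, 216 mm above the table), rad: 0 upright, positive leaning away from the robot, negative towards it; it stays where it is left (1 N moves it). Play each way: sound bearing 0.03 rad, then a stop that yields 1.2 mm at the head per 10 N; worn one 0.22 rad. Which is worn varies and cannot be seen. Over 15 N spoils a bearing
- head_2 (a point): centre of the black grip head on top of the middle lever; head 14 mm along the bench's x, 24 mm along its y, 20 mm high, its centre 36 mm above the axle, i.e. 252 mm above the table when upright (top at 262 mm). The bearing block under it reaches 231 mm above the table, 16 mm either way from the axle in x; levers stand 75 mm apart
- lever_3 (a joint): tilt of the right lever about its axle (parallel to the bench's y, 216 mm above the table), rad: 0 upright, positive leaning away from the robot, negative towards it; it stays where it is left (1 N moves it). Play each way: sound bearing 0.03 rad, then a stop that yields 1.2 mm at the head per 10 N; worn one 0.22 rad. Which is worn varies and cannot be seen. Over 15 N spoils a bearing
- head_3 (a point): centre of the black grip head on top of the right lever; head 14 mm along the bench's x, 24 mm along its y, 20 mm high, its centre 36 mm above the axle, i.e. 252 mm above the table when upright (top at 262 mm). The bearing block under it reaches 231 mm above the table, 16 mm either way from the axle in x; levers stand 75 mm apart
- pin_1 (a point): top of the steel pin in front of the left lever: 10 mm diameter with a tapered end, 22 mm tall on the plate, its top 214 mm above the table; it stands 40 mm in front of the lever's axle; pins 75 mm apart
- pin_2 (a point): top of the steel pin in front of the middle lever: 10 mm diameter with a tapered end, 22 mm tall on the plate, its top 214 mm above the table; it stands 40 mm in front of the lever's axle; pins 75 mm apart
- pin_3 (a point): top of the steel pin in front of the right lever: 10 mm diameter with a tapered end, 22 mm tall on the plate, its top 214 mm above the table; it stands 40 mm in front of the lever's axle; pins 75 mm apart
- collar_mid (a point): centre of the loose black plastic collar (round ring 36 mm outside, bore 17 mm, 16 mm high), half-way up; it lies flat on the bench's top plate at the left end of the row, beside the left lever and pin. Its z axis is the bore. Down on a pin or on the plate, this point is 200 mm above the table
- kf_clamp_a: small cast clamp with a wing nut, 51 x 33 x 10 mm; bystander lying on the table, origin at the centre of its underside; not to be moved
- hex_key: dark L-shaped hex key, 24 x 78 x 6 mm; bystander lying on the table, origin at the centre of its underside; not to be moved
- brass_nipple: brass threaded fitting standing on its hexagon, 17 x 19 x 25 mm; bystander lying on the table, origin at the centre of its underside; not to be moved
- collar: the same collar as a body, origin at the centre of its underside
There are look-alikes about, which are no part of the job. Of the things shaped like the collar, the black one is meant.

How it is judged (in metres and radians):
On the way, in this order (a step that is already met when the one before it is completed fails the run):
1. the loose lever has been rocked towards the robot, past what a sound bearing allows (more than 0.15 rad) (value of joint any of lever_1, lever_2, lever_3 below -0.15 rad), for 0.1 s.
2. then it has been rocked away from the robot by more than 0.15 rad (value of joint any of lever_1, lever_2, lever_3 above 0.15 rad), for 0.1 s.
At the end, for the whole second after the job is handed in: the collar lies at rest and level down on the plate round the pin of the worn bearing (within 6 mm of its axis, its centre less than 204 mm above the table), and that bearing's lever leans away from the robot by more than 0.15 rad (((value of joint lever_1 above 0.15 rad and horizontal distance between collar_mid and pin_1 below 0.006 m and height (world z) of collar_mid below 0.204 m) or (value of joint lever_2 above 0.15 rad and horizontal distance between collar_mid and pin_2 below 0.006 m and height (world z) of collar_mid below 0.204 m) or (value of joint lever_3 above 0.15 rad and horizontal distance between collar_mid and pin_3 below 0.006 m and height (world z) of collar_mid below 0.204 m)) and angle between collar_mid's own z axis and vertical below 0.15 rad and linear speed of collar below 0.02 m/s); the robot touches nothing.
It fails at once if the gripper or arm pressed on the bench or a lever with more than 15 N (contact force between any of the fingers, the arm and bench above 15 N).
It fails at once if a bystander was moved by more than 15 mm (distance of any of kf_clamp_a, hex_key, brass_nipple from where it was at the start of the episode above 0.015 m).
It also fails if it takes over 72 s, if anything falls off the work surface, if the arm or the gripper's body presses on something with over 40 N, if the wrist force passes 120 N, or if a joint passes its speed limit or range.

## Working session

There is one attempt and no reset: what is moved stays moved. The work goes in short steps, Python scripts to look and compute and a tool call to move; the robot and the scene stay as the last step left them, time stands still between calls to the robot, and variables do not carry over. Pictures are saved under pics/ and viewed, at most 10 in all, crops included, and the job is handed in when it is done.

Besides the shell and the picture viewer there is one more tool, called after "Request:" as name([rows], argument=value, ...), one row to a line, values as JSON. play_rows: Moves the arm, as the interface text tells. Its arguments: {"type":"object","properties":{"steps":{"type":"array","items":{"type":"array"}}},"required":["steps"]}

```bash
mkdir -p pics
python3 - <<'E'
from workcell import arm
import cv2
o=arm.get_obs();print({k:o[k] for k in("time_s","position","tcp_rot","force","opening")})
for n in("side","top"):
    cv2.imwrite(f"pics/{n}0.png",arm.grab_frame(n)[:,:,::-1]);c=arm.get_calibration(n);print(n,c)
E
```

```text
{'time_s': 0.0, 'position': array([ 207.76132908, -694.14367065,  242.7421502 ]), 'tcp_rot': array([-3.10693379e+00, -4.55106526e-01,  5.58580195e-04]), 'force': array([-0.05831863, -0.37480544, -0.1136193 ]), 'opening': 93.11037073799842}
side {'camera_matrix': array([[471.88793515,   0.        , 316.01463995],
       [  0.        , 471.88793515, 207.89944978],
       [  0.        ,   0.        ,   1.        ]]), 'R': array([[ 0.96786231,  0.25067881,  0.02006695],
       [ 0.15681164, -0.53920698, -0.82744543],
       [-0.1966028 ,  0.80399998, -0.56118746]]), 't': array([-481.60166225,  182.13714237, 1126.14891796])}
top {'camera_matrix': array([[420.12947236,   0.        , 321.84943473],
       [  0.        , 420.12947236, 201.97657901],
       [  0.        ,   0.        ,   1.        ]]), 'R': array([[-0.0223867 , -0.99973875,  0.00461171],
       [-0.95191505,  0.01990557, -0.30571474],
       [ 0.30554308, -0.0112339 , -0.95211198]]), 't': array([235.80303297, 452.2567474 , 953.79003361])}
```

View pics/side0.png

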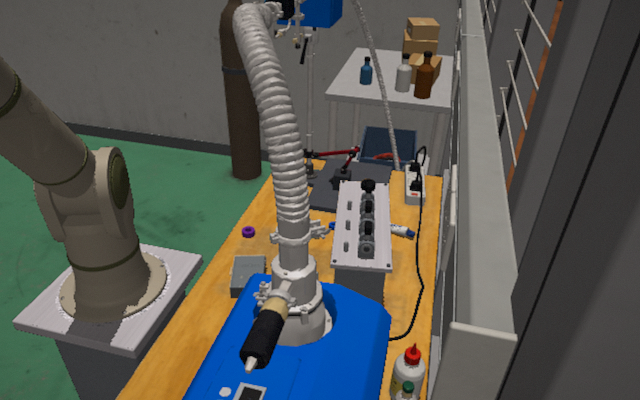

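View pics/top0.png

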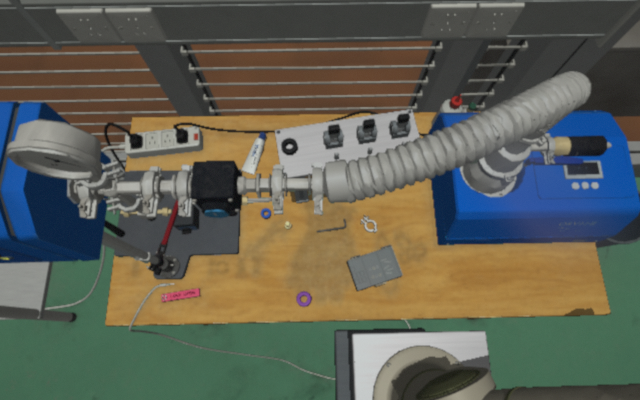

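```bash
python3 - <<'E'
import cv2,numpy as np
a=cv2.imread("pics/top0.png")[95:255,225:445];b=cv2.imread("pics/side0.png")[150:300,220:440]
cv2.imwrite("pics/c1.png",cv2.resize(a,None,fx=3.6,fy=3.6,interpolation=2))
cv2.imwrite("pics/c2.png",cv2.resize(b,None,fx=3.6,fy=3.6,interpolation=2))
E
cat > h.py <<'E'
import numpy as np,cv2
from workcell import arm
C={n:arm.get_calibration(n) for n in("side","top")}
def ray(n,u,v):
    c=C[n];d=c["R"].T@np.linalg.solve(c["camera_matrix"],[u,v,1.]);return -c["R"].T@c["t"],d
def onz(n,u,v,z):
    o,d=ray(n,u,v);return o+d*(z-o[2])/d[2]
def proj(n,X):
    c=C[n];p=c["camera_matrix"]@(c["R"]@np.array(X,float)+c["t"]);return p[:2]/p[2]
def tri(us,ut):
    o1,d1=ray("side",*us);o2,d2=ray("top",*ut)
    s=np.linalg.lstsq(np.c_[d1,-d2],o2-o1,rcond=None)[0];p,q=o1+d1*s[0],o2+d2*s[1]
    return (p+q)/2,np.linalg.norm(p-q)
E
python3 - <<'E'
from h import *
np.set_printoptions(precision=1,suppress=True)
for n,u,v,z in [("top",290,146,208),("top",334,126,262),("top",368,122,262),("top",401,117,262),("side",368,186,262),("side",367,202,262),("side",367,230,262)]: print(n,u,v,onz(n,u,v,z))
for n in C:print(n,"cam",ray(n,0,0)[0])
# elbow of hose / machine arm : candidates
print(tri((295,235),(500,150)),tri((245,15),(205,185)),tri((290,185),(400,165)))
for X in[(0,0,0),(208,-694,243),(600,0,0)]:print(X,proj("side",X),proj("top",X))
E
```

```text
top 290 146 [543.  294.3 208. ]
top 334 126 [561.1 199.2 262. ]
top 368 122 [569. 128. 262.]
top 401 117 [579.3  58.1 262. ]
side 368 186 [559.9 186.2 262. ]
side 367 202 [568.1 123.4 262. ]
side 367 230 [583.8  28.5 262. ]
side cam [ 659.  -686.5  792.4]
top cam [ 144.4  237.5 1045.3]
(array([ 477.1, -106.2,  324.8]), np.float64(12.14534646053427)) (array([276.4, 345.7, 578.5]), np.float64(87.06983628198432)) (array([434.2,  74.2, 314.1]), np.float64(30.59707451010331))
(0, 0, 0) [114.2 284.2] [425.7 401.2]
(208, -694, 243) [-226.5  676.1] [812.  289.9]
(600, 0, 0) [362.4 337.2] [404. 158.]
```

View pics/c1.png

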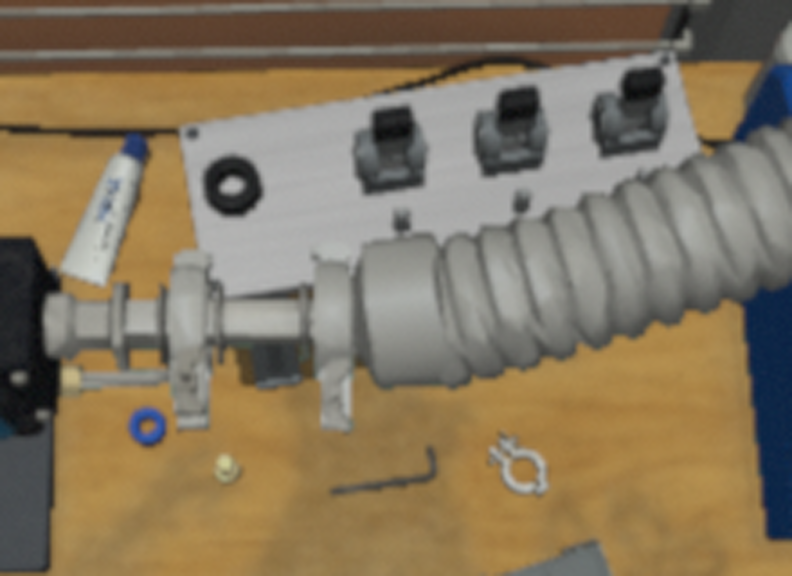

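View pics/c2.png

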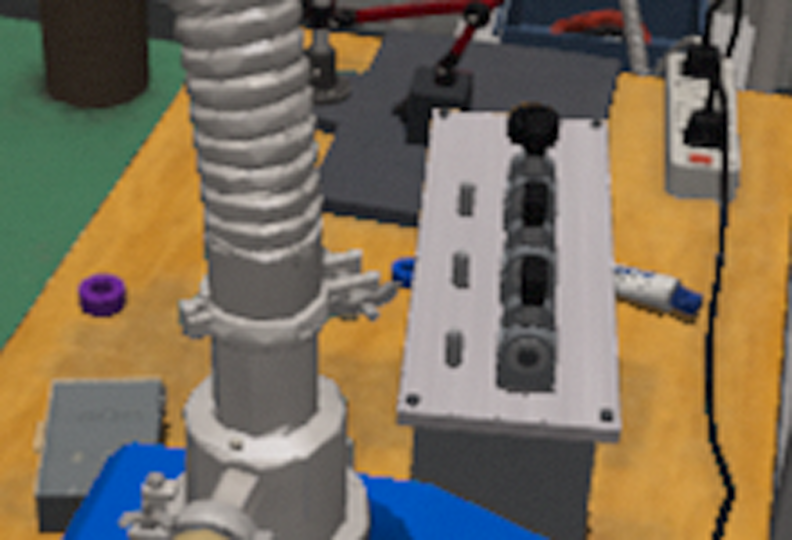

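Run:
```python
from h import *
np.set_printoptions(precision=0,suppress=True)
side=[(297,310),(297,270),(296,250),(293,210),(288,170),(283,140),(277,110),(270,80),(262,50),(252,30),(246,14)]
ss=[];
for a,b in zip(side,side[1:]):
    for k in np.linspace(0,1,6)[:-1]: ss.append(np.array(a)*(1-k)+np.array(b)*k)
for t in [(200,186),(277,188),(325,187),(345,182),(400,168),(450,150),(500,125),(550,100),(578,88),(495,165),(478,178)]:
    r=sorted([(tri(s,t)[1],*s,*tri(s,t)[0]) for s in ss])[:40]
    r=[x for i,x in enumerate(r) if x[0]<12]
    print(t,len(r)); 
    for x in r[:4]: print("   ",np.array(x))
for z in(0,300,500,700,900):print(z,proj("top",(477,-106,z)),proj("side",(477,-106,z)))
# bench
f=lambda u,v:(225+u/3.6,95+v/3.6)
g=lambda u,v:(220+u/3.6,150+v/3.6)
for n,p,z in[("top",f(232,185),208),("top",f(403,212),214),("top",f(522,194),214),("top",f(193,133),192),("top",f(662,62),192),
 ("side",g(467,187),214),("side",g(461,256),214),("side",g(454,335),214),("side",g(444,115),192),("side",g(596,125),192),("side",g(412,402),192),("side",g(606,415),192)]:print(n,np.array(p),onz(n,*p,z))
```

```text
(200, 186) 0
(277, 188) 0
(325, 187) 0
(345, 182) 2
    [ 11. 262.  50. 331. 198. 529.]
    [ 12. 264.  56. 335. 197. 518.]
(400, 168) 25
    [  0. 270.  80. 368. 120. 497.]
    [  1. 256.  38. 340. 135. 567.]
    [  1. 258.  42. 343. 133. 560.]
    [  1. 271.  86. 372. 118. 487.]
(450, 150) 31
    [  0. 281. 128. 417.  29. 447.]
    [  1. 282. 134. 421.  25. 438.]
    [  2. 279. 122. 414.  32. 456.]
    [  2. 283. 140. 425.  22. 429.]
(500, 125) 31
    [  0. 279. 122. 437. -36. 488.]
    [  1. 281. 128. 441. -40. 481.]
    [  1. 247.  17. 366.  31. 625.]
    [  1. 278. 116. 434. -32. 496.]
(550, 100) 31
    [  0. 278. 116. 456. -95. 525.]
    [  0. 247.  17. 389. -23. 638.]
    [  0. 248.  20. 391. -25. 634.]
    [  1. 250.  24. 393. -28. 630.]
(578, 88) 32
    [   0.  281.  128.  473. -137.  527.]
    [   1.  282.  134.  477. -141.  521.]
    [   1.  279.  122.  470. -132.  533.]
    [   1.  283.  140.  480. -146.  515.]
(495, 165) 2
    [   8.  297.  310.  495. -149.  202.]
    [  11.  297.  302.  492. -143.  214.]
(478, 178) 0
0 [448. 200.] [293. 364.]
300 [493. 153.] [291. 248.]
500 [546.  97.] [290. 137.]
700 [645.  -9.] [288. -18.]
900 [ 900. -279.] [ 286. -252.]
top [289. 146.] [542. 296. 208.]
top [337. 154.] [519. 193. 214.]
top [370. 149.] [530. 121. 214.]
top [279. 132.] [586. 321. 192.]
top [409. 112.] [630.  23. 192.]
side [350. 202.] [523. 186. 214.]
side [348. 221.] [533. 113. 214.]
side [346. 243.] [544.  39. 214.]
side [343. 182.] [485. 303. 192.]
side [386. 185.] [587. 320. 192.]
side [334. 262.] [530.   3. 192.]
side [388. 265.] [632.  22. 192.]
```

Candidates for the collar: the black ring at top (289,146), the blue ring at top (266,213), and the purple ring at top (304,298). I choose the black one on the plate, which the c1 crop confirms. A suction hose passes at z≈450–560 between the robot and the bench, so I'll cross above it.

Request:
play_rows([
  [0,[0,0,0.04],0],
  [0,[0,0,0.04],0],
  [0,[0,0,0.04],0],
  [0,[0,0,0.04],0],
  [0,[0,0,0.04],0],
  [0,[0,0,0.04],0],
  [0,[0,0,0.04],0],
  [0,[0,0,0.04],0],
  [0,[0,0,0.04],0],
  [0,[0,0,0.04],0],
  [0,[0,0,0.04],0],
  [0,[0,0,0.03],0],
  [0.6,[0,0.02,0],0],
  [0.6,[0.016,0.036,0],0],
  [0.6,[0.016,0.036,0],0],
])

```text
time_s: 1.35
position: [236.3, -593.9, 687.6]
tcp_rot: [3.086, 0.446, 0.004]
force: [1.5, -0.1, 1.0]
opening: 77.1
grip_force: 0.0
```

Run:
```python
from h import *
o=arm.get_obs();print(o["time_s"],o["joint_positions"].round(3),o["position"],o["force"],o["tcp_rot"],o["opening"])
```

```text
1.35 [ 0.961  0.314  0.234  1.034 -0.07   1.778 -0.116] [ 236.25538711 -593.89268494  687.59117911] [ 1.49808419 -0.07704947  0.9535965 ] [3.08597313 0.4461095  0.00446231] 77.13242707597374
```

Request:
play_rows([
  [0.6,[0.0175,0.037,-0.001],0],
  [0.6,[0.0175,0.037,-0.001],0],
  [0.6,[0.0175,0.037,-0.001],0],
  [0.6,[0.0175,0.037,-0.001],0],
  [0.6,[0.0175,0.037,-0.001],0],
  [0.6,[0.0175,0.037,-0.001],0],
  [0.6,[0.0175,0.037,-0.001],0],
  [0.6,[0.0175,0.037,-0.001],0],
  [0.6,[0.0175,0.037,-0.001],0],
  [0.6,[0.0175,0.037,-0.001],0],
  [0.6,[0.0175,0.037,-0.001],0],
  [0.6,[0.0175,0.037,-0.001],0],
])

```text
time_s: 2.35
position: [446.9, -148.2, 676.8]
tcp_rot: [3.084, 0.45, 0.006]
force: [0.7, -1.4, 0.6]
opening: 37.0
grip_force: 0.0
```

Run:
```python
from h import *
o=arm.get_obs();print(o["time_s"],o["joint_positions"].round(3),o["position"],o["force"],o["tcp_rot"],o["opening"])
```

```text
2.35 [ 0.325  0.045 -0.15   1.387  0.029  1.698 -1.102] [ 446.89915619 -148.16321008  676.82951466] [ 0.71623136 -1.3925682   0.60755691] [3.08407891 0.4497577  0.00642837] 37.03385252170249
```

Request:
play_rows([
  [0.6,[0.0105,0.0225,0],0.119],
  [0.6,[0.0105,0.0225,0],0.119],
  [0.6,[0.0105,0.0225,0],0.119],
  [0.6,[0.0105,0.0225,0],0.119],
  [0.6,[0.0105,0.0225,0],0.119],
  [0.6,[0.0105,0.0225,0],0.119],
  [0.6,[0.0105,0.0225,0],0.119],
  [0.6,[0.0105,0.0225,0],0.119],
  [0.6,[0.0105,0.0225,0],0.119],
  [0.6,[0.01,0.0225,0],0.119],
  [0.6,[0.01,0.0225,0],0.119],
  [0.6,[0.01,0.0225,0],0.117],
  [0.6,[0,0,-0.04],0],
  [0.6,[0,0,-0.04],0],
  [0.6,[0,0,-0.04],0],
  [0.6,[0,0,-0.04],0],
  [0.6,[0,0,-0.04],0],
  [0.6,[0,0,-0.04],0],
  [0.6,[0,0,-0.04],0],
  [0.6,[0,0,-0.02],0],
])

```text
time_s: 4.02
position: [569.3, 118.8, 372.0]
tcp_rot: [2.046, 2.367, 0.023]
force: [-0.2, -1.5, -1.2]
opening: 37.4
grip_force: 0.0
```

Run:
```python
from h import *
o=arm.get_obs();print(o["time_s"],o["joint_positions"].round(3),o["position"],o["force"],o["tcp_rot"],o["opening"])
a=arm.grab_frame("top")[:,:,::-1][60:200,260:440];b=arm.grab_frame("side")[:,:,::-1][130:270,290:430]
cv2.imwrite("pics/d1.png",np.hstack([cv2.resize(a,None,fx=3,fy=4,interpolation=2)[:, :540],cv2.resize(b,(260,560),interpolation=2)]))
p=o["position"]
for n in C: print(n,proj(n,p+[0,0,-25]))
```

```text
4.0167 [ 0.048  0.327 -0.475  1.768  0.175  1.068 -0.342] [569.3409621  118.753244   372.00953731] [-0.20555454 -1.5107722  -1.1573364 ] [2.04636104 2.36672039 0.02256208] 37.416924140859436
side [370.77403941 166.76963724]
top [377.76069513  99.887142  ]
```

View pics/d1.png

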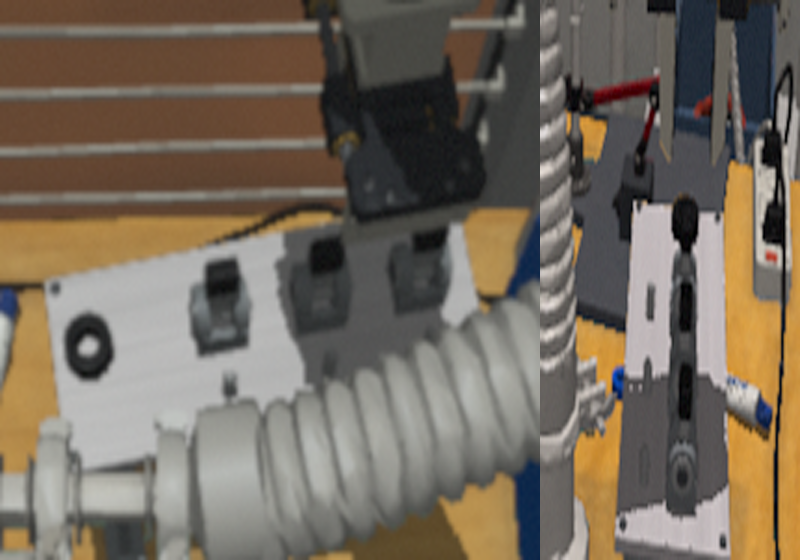

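The fingers (side px ≈359 and 386, row 170) sit over the middle head (side px ≈368, row 206). The black collar is still at top (289,146), and pins 1 and 2 are visible. Next I'll straddle the middle head.

Request:
play_rows([
  [0.6,[0.001,0.002,-0.02],0],
  [0.6,[0.001,0.002,-0.02],0],
  [0.6,[0,0,-0.02],0],
  [0.6,[0,0,-0.01],0],
  [0.6,[0,0,-0.01],0],
  [0.6,[0,0,-0.01],0],
  [0.6,[0,0,-0.01],0],
  [0.6,[0,0,0],0],
  [0.6,[0,0,0],0],
])

```text
time_s: 4.87
position: [573.4, 123.8, 276.8]
tcp_rot: [2.044, 2.364, 0.03]
force: [0.1, 0.0, -0.4]
opening: 37.3
grip_force: 0.0
```

Run:
```python
from h import *
o=arm.get_obs();print(o["time_s"],o["position"],o["force"])
b=arm.grab_frame("side")[:,:,::-1][140:260,310:430];a=arm.grab_frame("top")[:,:,::-1][80:200,290:420]
cv2.imwrite("pics/d2.png",np.hstack([cv2.resize(b,(480,480),interpolation=2),cv2.resize(a,(320,480),interpolation=2)]))
```

```text
4.8667 [573.36214799 123.76053696 276.8394045 ] [ 0.11326157  0.01738159 -0.40457184]
```

View pics/d2.png

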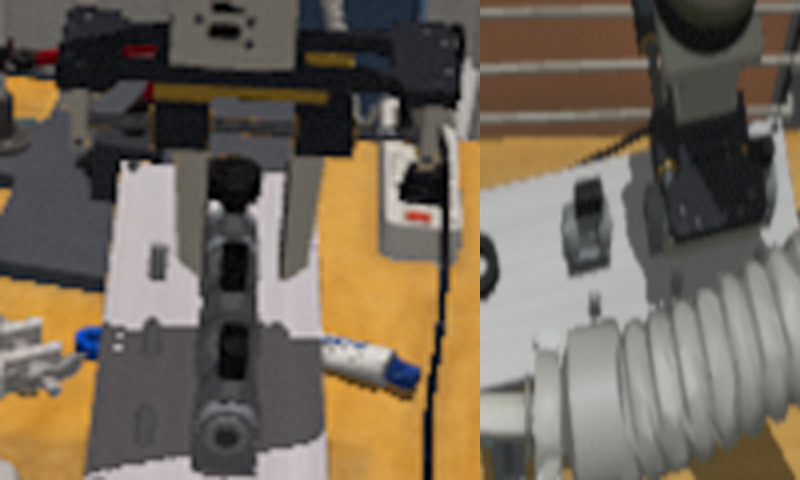

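The fingers straddle the middle head with roughly 4 mm offset towards far side. I'll centre them, lower, narrow the gap, then feel towards the robot.

Request:
play_rows([
  [0.6,[-0.004,-0.0006,-0.005],0],
  [0.7,[0,0,0],0],
  [0.7,[0,0,0],0],
  [0.7,[0,0,0],0],
  [0.7,[0,0,0],0],
])

```text
time_s: 5.38
position: [569.4, 123.2, 272.0]
tcp_rot: [2.044, 2.364, 0.031]
force: [-1.0, 0.0, 0.9]
opening: 28.2
grip_force: 0.0
```

Request:
play_rows([
  [0.7,[-0.002,-0.0003,0],0],
  [0.7,[-0.002,-0.0003,0],0],
  [0.7,[0,0,0],0],
  [0.7,[0,0,0],0],
])

```text
time_s: 5.72
position: [565.2, 122.5, 271.9]
tcp_rot: [2.044, 2.364, 0.03]
force: [0.2, -0.1, 1.2]
opening: 28.0
grip_force: 0.0
```

Request:
play_rows([
  [0.7,[-0.0015,-0.0002,0],0],
  [0.7,[0,0,0],0],
  [0.7,[0,0,0],0],
])

```text
time_s: 5.97
position: [563.8, 122.4, 271.9]
tcp_rot: [2.044, 2.364, 0.03]
force: [0.4, 0.6, -0.5]
opening: 28.0
grip_force: 0.0
```

Request:
play_rows([
  [0.7,[-0.001,-0.0001,0],0],
  [0.7,[0,0,0],0],
  [0.7,[0,0,0],0],
])

```text
time_s: 6.22
position: [562.8, 122.3, 271.9]
tcp_rot: [2.044, 2.364, 0.03]
force: [-0.2, -0.0, 0.2]
opening: 27.8
grip_force: 0.0
```

Request:
play_rows([
  [0.7,[-0.001,-0.0001,0],0],
  [0.7,[0,0,0],0],
  [0.7,[0,0,0],0],
])

```text
time_s: 6.47
position: [562.0, 122.2, 271.9]
tcp_rot: [2.044, 2.364, 0.031]
force: [0.3, -0.5, 0.7]
opening: 27.9
grip_force: 0.5
```

Request:
play_rows([
  [0.7,[-0.001,-0.0001,0],0],
  [0.7,[0,0,0],0],
  [0.7,[0,0,0],0],
])

```text
time_s: 6.72
position: [561.3, 122.1, 272.0]
tcp_rot: [2.044, 2.364, 0.032]
force: [3.6, 0.4, 1.1]
opening: 27.8
grip_force: 1.7
```

Request:
play_rows([
  [0.7,[-0.001,-0.0002,0],0],
  [0.7,[0,0,0],0],
  [0.7,[0,0,0],0],
])

```text
time_s: 6.97
position: [560.8, 122.0, 272.1]
tcp_rot: [2.044, 2.363, 0.033]
force: [4.9, -1.0, -0.5]
opening: 27.8
grip_force: 2.7
```

Request:
play_rows([
  [0.7,[-0.001,-0.0002,0],0],
  [0.7,[0,0,0],0],
  [0.7,[0,0,0],0],
])

```text
time_s: 7.22
position: [560.4, 121.9, 272.2]
tcp_rot: [2.043, 2.363, 0.035]
force: [7.5, 0.1, -3.2]
opening: 28.0
grip_force: 3.8
```

The middle lever is sound: it hit a stiff stop within about 2 mm. Next is the left lever.

Request:
play_rows([
  [0.7,[0.006,0.001,0],0],
  [0.7,[0,0,0.01],0],
  [0.7,[0,0,0.02],0],
  [0.7,[-0.005,0.037,0],0],
  [0.7,[-0.005,0.037,0],0],
  [0.7,[0,0,0],0],
  [0.7,[0,0,-0.01],0],
  [0.7,[0,0,-0.01],0],
  [0.7,[0,0,-0.01],0],
  [0.7,[0,0,0],0],
  [0.7,[0,0,0],0],
])

```text
time_s: 8.13
position: [554.5, 195.3, 270.6]
tcp_rot: [2.047, 2.364, 0.026]
force: [-0.5, -0.3, 0.5]
opening: 28.0
grip_force: 0.0
```

Request:
play_rows([
  [0.7,[-0.0015,-0.0002,0],0],
  [0.7,[0,0,0],0],
  [0.7,[0,0,0],0],
])

```text
time_s: 8.38
position: [553.5, 196.3, 272.2]
tcp_rot: [2.045, 2.363, 0.031]
force: [-0.5, -0.5, 0.1]
opening: 28.1
grip_force: 0.0
```

Request:
play_rows([
  [0.7,[-0.001,-0.0002,0],0],
  [0.7,[0,0,0],0],
  [0.7,[0,0,0],0],
])

```text
time_s: 8.63
position: [552.3, 196.3, 272.1]
tcp_rot: [2.044, 2.364, 0.031]
force: [-0.7, 0.9, 0.6]
opening: 28.1
grip_force: 0.0
```

Request:
play_rows([
  [0.7,[-0.001,-0.0002,0],0],
  [0.7,[0,0,0],0],
  [0.7,[0,0,0],0],
])

```text
time_s: 8.88
position: [551.3, 196.1, 271.9]
tcp_rot: [2.044, 2.364, 0.03]
force: [0.7, -0.1, 0.7]
opening: 27.6
grip_force: 0.1
```

Request:
play_rows([
  [0.7,[-0.001,-0.0002,0],0],
  [0.7,[0,0,0],0],
  [0.7,[0,0,0],0],
])

```text
time_s: 9.13
position: [550.4, 196.0, 272.0]
tcp_rot: [2.044, 2.364, 0.031]
force: [1.3, 0.6, 1.8]
opening: 28.1
grip_force: 0.5
```

Request:
play_rows([
  [0.7,[-0.001,-0.0002,0],0],
  [0.7,[0,0,0],0],
  [0.7,[0,0,0],0],
])

```text
time_s: 9.38
position: [549.3, 195.8, 271.9]
tcp_rot: [2.044, 2.364, 0.03]
force: [1.4, 0.7, 0.8]
opening: 27.7
grip_force: 0.5
```

Request:
play_rows([
  [0.7,[-0.001,-0.0002,0],0],
  [0.7,[0,0,0],0],
  [0.7,[0,0,0],0],
])

```text
time_s: 9.63
position: [548.2, 195.5, 271.8]
tcp_rot: [2.044, 2.364, 0.03]
force: [0.4, 0.0, 0.7]
opening: 27.6
grip_force: 0.4
```

The left lever keeps giving at under 1 N, so it's the loose one. I'll continue to about 7 mm of travel.

Request:
play_rows([
  [0.7,[-0.001,-0.0001,0],0],
  [0.7,[-0.001,-0.0001,0],0],
  [0.7,[-0.001,-0.0002,0],0],
  [0.7,[0,0,0],0],
  [0.7,[0,0,0],0],
])

```text
time_s: 10.05
position: [545.1, 195.0, 271.8]
tcp_rot: [2.044, 2.364, 0.03]
force: [0.8, 0.8, -0.3]
opening: 27.9
grip_force: 0.3
```

Request:
play_rows([
  [0.7,[-0.001,-0.0001,0],0],
  [0.7,[0,0,0],0],
  [0.7,[0,0,0],0],
])

```text
time_s: 10.3
position: [544.5, 194.9, 271.9]
tcp_rot: [2.044, 2.364, 0.031]
force: [1.8, -0.2, -0.1]
opening: 28.1
grip_force: 1.0
```

Request:
play_rows([
  [0.7,[-0.0005,-0.0001,0],0],
  [0.7,[0,0,0],0],
  [0.7,[0,0,0],0],
])

```text
time_s: 10.55
position: [544.2, 194.9, 271.9]
tcp_rot: [2.044, 2.364, 0.031]
force: [4.1, -0.1, -0.5]
opening: 28.0
grip_force: 1.8
```

Request:
play_rows([
  [0.7,[0.003,0.0004,0],0],
  [0.7,[0.003,0.0004,0],0],
  [0.7,[0.003,0.0005,0],0],
  [0.7,[0.002,0.0003,0],0],
  [0.7,[0.002,0.0003,0],0],
  [0.7,[0.002,0.0003,0],0],
  [0.7,[0.002,0.0003,0],0],
  [0.7,[0.002,0.0003,0],0],
  [0.7,[0.002,0.0003,0],0],
  [0.7,[0.002,0.0003,0],0],
  [0.7,[0.001,0.0001,0],0],
  [0.7,[0.001,0.0001,0],0],
  [0.7,[0,0,0],0],
  [0.7,[0,0,0],0],
])

```text
time_s: 11.72
position: [569.0, 198.5, 271.8]
tcp_rot: [2.044, 2.364, 0.031]
force: [0.2, -0.2, 0.2]
opening: 28.1
grip_force: 0.0
```

Request:
play_rows([
  [0.7,[0.001,0.0001,0],0],
  [0.7,[0.001,0.0001,0],0],
  [0.7,[0,0,0],0],
  [0.7,[0,0,0],0],
])

```text
time_s: 12.05
position: [570.9, 198.7, 271.9]
tcp_rot: [2.044, 2.364, 0.031]
force: [-0.6, 0.4, 0.0]
opening: 28.0
grip_force: 0.2
```

Request:
play_rows([
  [0.7,[0.001,0.0001,0],0],
  [0.7,[0,0,0],0],
  [0.7,[0,0,0],0],
])

```text
time_s: 12.3
position: [571.9, 198.8, 271.8]
tcp_rot: [2.044, 2.364, 0.03]
force: [-0.6, 0.7, -0.1]
opening: 27.7
grip_force: 0.3
```

Request:
play_rows([
  [0.7,[0.001,0.0001,0],0],
  [0.7,[0,0,0],0],
  [0.7,[0,0,0],0],
])

```text
time_s: 12.55
position: [572.8, 198.9, 271.8]
tcp_rot: [2.044, 2.364, 0.03]
force: [-0.6, 0.4, -0.3]
opening: 28.2
grip_force: 0.6
```

Request:
play_rows([
  [0.7,[0.0005,0.0001,0],0],
  [0.7,[0,0,0],0],
  [0.7,[0,0,0],0],
])

```text
time_s: 12.8
position: [573.1, 199.0, 271.8]
tcp_rot: [2.044, 2.365, 0.03]
force: [-1.7, -0.5, 1.8]
opening: 28.1
grip_force: 1.3
```

Worn bearing confirmed: lever 1, now at its far stop. I'll lift clear and turn the tool so it closes along the row. I'll also refine the collar and pin positions.

Request:
play_rows([
  [0.7,[-0.0025,-0.0004,0],0],
  [0.7,[0,0,0.01],0],
  [0.7,[0,0,0.02],0],
  [0.5,[-0.003,0.01,0.03],-0.119],
  [0.4,[-0.003,0.01,0.02],-0.121],
  [0.3,[-0.003,0.01,0],-0.121],
  [0.3,[-0.003,0.01,0],-0.121],
  [0.3,[-0.003,0.01,0],-0.121],
  [0.3,[-0.003,0.01,0],-0.121],
  [0.3,[-0.003,0.01,0],-0.121],
  [0.3,[-0.003,0.01,0],-0.121],
  [0.3,[-0.003,0.01,0],-0.121],
  [0.3,[-0.002,0.009,0],-0.121],
  [0.3,[0,0,0],-0.121],
  [0.3,[0,0,0],-0.121],
  [0.3,[0,0,0],-0.121],
  [0.3,[0,0,0],0],
])

```text
time_s: 14.22
position: [542.1, 297.8, 352.7]
tcp_rot: [3.109, 0.217, 0.005]
force: [0.8, 0.7, -0.5]
opening: 65.1
grip_force: 0.0
```

Run:
```python
from h import *
o=arm.get_obs();print(o["time_s"],o["joint_positions"].round(2),o["position"],o["tcp_rot"])
a=cv2.imread("pics/top0.png")[120:190,275:375]
cv2.imwrite("pics/e1.png",cv2.resize(a,None,fx=8,fy=8,interpolation=cv2.INTER_CUBIC))
```

```text
14.2167 [-0.52  0.37 -0.12  1.71  0.08  1.07 -2.1 ] [542.07536055 297.78567889 352.65008318] [3.10943502 0.21721378 0.00514094]
```

View pics/e1.png

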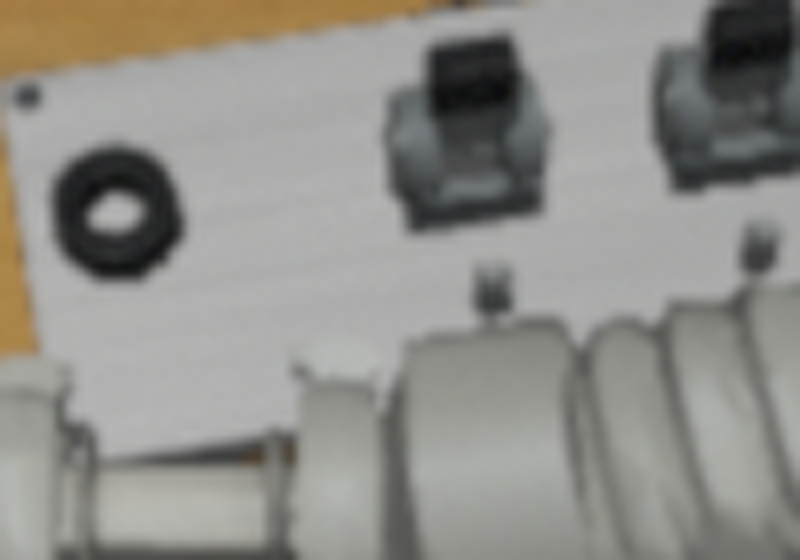

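Run:
```python
from h import *
np.set_printoptions(precision=1,suppress=True)
f=lambda x,y:(275+(x+.5)/8-.5,120+(y+.5)/8-.5)
c=onz("top",*f(117,212),200);c2=onz("top",*f(117,206),208)
for q in [(492,268,214),(493,290,205),(763,228,214),(763,250,205)]:
    print(q,onz("top",*f(*q[:2]),q[2]))
print(c,c2, onz("top",*f(474,48),262),onz("top",*f(115,212),200), onz("top",*f(27,96),192))
```

```text
(492, 268, 214) [521.4 194.5 214. ]
(493, 290, 205) [518.9 194.  205. ]
(763, 228, 214) [531.7 120.6 214. ]
(763, 250, 205) [529.3 119.7 205. ]
[546.7 296.6 200. ] [544.7 296.1 208. ] [562.1 199.6 262. ] [546.7 297.2 200. ] [586.9 322.6 192. ]
```

Request:
play_rows([
  [0.3,[0.003,-0.001,-0.035],0],
  [0.3,[0,0,-0.035],0],
  [0.3,[0,0,-0.03],0],
  [0.3,[0,0,-0.015],0],
  [0.3,[0,0,-0.01],0],
  [0.3,[0,0,-0.007],0],
  [0.3,[0,0,0],0],
  [0.3,[0,0,0],0],
])

```text
time_s: 14.88
position: [545.3, 296.8, 220.7]
tcp_rot: [3.109, 0.227, 0.005]
force: [-1.0, -0.6, 0.1]
opening: 65.2
grip_force: 0.0
```

Run:
```python
from h import *
o=arm.get_obs();print(o["position"],o["force"],o["opening"])
a=arm.grab_frame("top")[:,:,::-1][90:200,240:390];b=arm.grab_frame("side")[:,:,::-1][140:240,310:410]
cv2.imwrite("pics/f1.png",np.hstack([cv2.resize(a,(480,480),interpolation=2),cv2.resize(b,(320,480),interpolation=2)]))
```

```text
[545.29844441 296.83905742 220.70231761] [-1.03263472 -0.58126018  0.14931719] 65.22931463090896
```

View pics/f1.png

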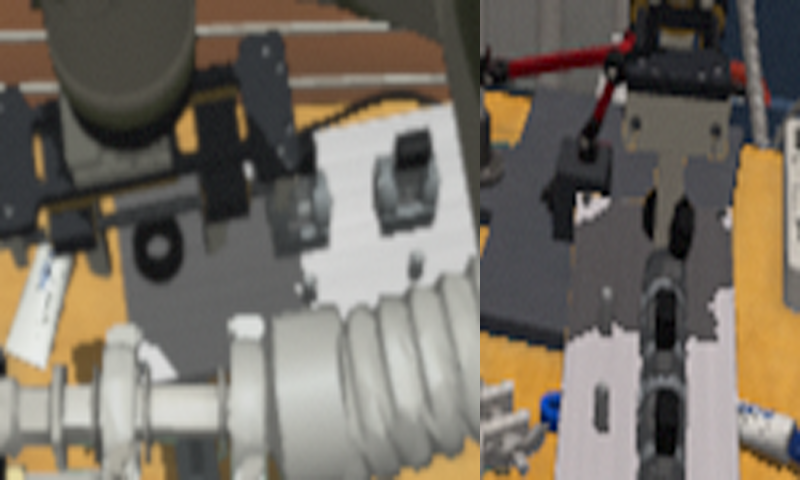

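The fingers straddle the black collar (its top-crop centre is at 158,248, with tips at 103 and 215). I'll grip it and lift.

Request:
play_rows([
  [0.6,[0,0,0],0],
  [0.8,[0,0,0],0],
  [0.8,[0,0,0],0],
  [0.8,[0,0,0],0],
  [0.8,[0,0,0],0],
  [0.8,[0,0,0],0],
  [0.8,[0,0,0],0],
])

```text
time_s: 15.57
position: [544.9, 296.6, 220.0]
tcp_rot: [3.108, 0.225, 0.004]
force: [-0.4, -0.1, 2.5]
opening: 35.7
grip_force: 30.0
```

Request:
play_rows([
  [0.8,[0,0,0.01],0],
  [0.8,[0,0,0.02],0],
  [0.8,[0,0,0.02],0],
  [0.8,[0,0,0],0],
  [0.8,[0,0,0],0],
])

```text
time_s: 15.98
position: [545.2, 296.9, 271.2]
tcp_rot: [3.11, 0.225, 0.007]
force: [0.4, -0.2, -0.5]
opening: 35.8
grip_force: 30.0
```

Run:
```python
from h import *
o=arm.get_obs();print(o["position"],o["force"],o["opening"],o["grip_force"])
a=arm.grab_frame("top")[:,:,::-1][100:180,250:370];b=arm.grab_frame("side")[:,:,::-1][140:240,310:410]
cv2.imwrite("pics/g1.png",np.hstack([cv2.resize(a,(720,480),interpolation=2)]))
```

```text
[545.24353977 296.86397237 271.22113927] [ 0.39284632 -0.234835   -0.49596749] 35.77097829742663 29.97689427807927
```

View pics/g1.png

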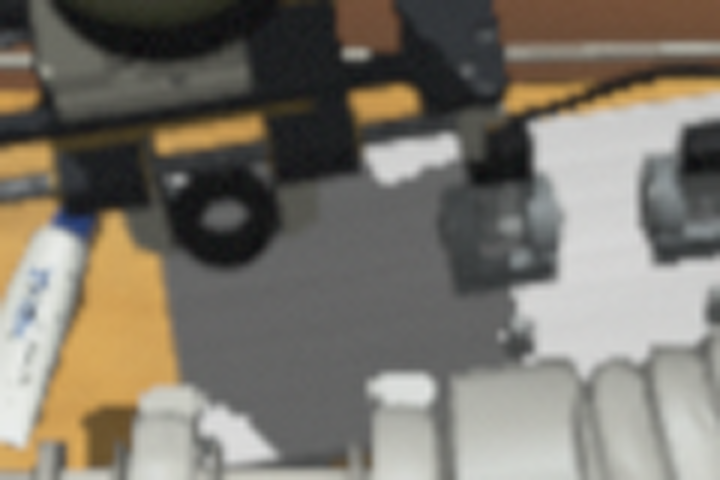

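Run:
```python
from h import *
np.set_printoptions(precision=1,suppress=True)
f=lambda x,y:(250+(x+.5)/6-.5,100+(y+.5)/6-.5)
print(onz("top",*f(224,215),250.5),onz("top",*f(517,326),214),onz("top",*f(517,342),205))
```

```text
[547.2 297.9 250.5] [519.4 195.2 214. ] [517.1 195.  205. ]
```

Request:
play_rows([
  [0.8,[-0.009,-0.034,0],0],
  [0.8,[-0.009,-0.034,0],0],
  [0.8,[-0.009,-0.035,0],0],
  [0.8,[0,0,0],0],
  [0.8,[0,0,-0.013],0],
  [0.8,[0,0,-0.012],0],
  [0.8,[0,0,0],0],
  [0.8,[0,0,0],0],
])

```text
time_s: 16.75
position: [517.2, 193.4, 243.9]
tcp_rot: [3.108, 0.226, -0.0]
force: [-0.3, -0.2, -0.1]
opening: 35.6
grip_force: 30.0
```

Request:
play_rows([
  [0.8,[0,0,-0.003],0],
  [0.8,[0,0,-0.003],0],
  [0.8,[0,0,0],0],
  [0.8,[0,0,0],0],
])

```text
time_s: 17.08
position: [517.8, 193.7, 238.9]
tcp_rot: [3.108, 0.226, 0.003]
force: [-1.3, -0.5, -0.0]
opening: 35.7
grip_force: 30.0
```

Request:
play_rows([
  [0.8,[0,0,-0.003],0],
  [0.8,[0,0,0],0],
  [0.8,[0,0,0],0],
])

```text
time_s: 17.33
position: [517.7, 193.6, 235.8]
tcp_rot: [3.108, 0.225, 0.003]
force: [-0.3, 0.2, -0.3]
opening: 36.1
grip_force: 30.0
```

The collar's underside is now at about 208 mm, below the pin top, with no force, so it's on the pin. I'll continue down.

Request:
play_rows([
  [0.8,[0,0,-0.003],0],
  [0.8,[0,0,-0.003],0],
  [0.8,[0,0,0],0],
  [0.8,[0,0,0],0],
])

```text
time_s: 17.67
position: [517.7, 193.5, 229.6]
tcp_rot: [3.108, 0.225, 0.003]
force: [-0.3, -1.1, -0.4]
opening: 35.6
grip_force: 30.0
```

Request:
play_rows([
  [0.8,[0,0,-0.003],0],
  [0.8,[0,0,-0.003],0],
  [0.8,[0,0,0],0],
  [0.8,[0,0,0],0],
])

```text
time_s: 18.0
position: [517.7, 193.5, 223.6]
tcp_rot: [3.108, 0.225, 0.003]
force: [0.3, -0.4, -0.7]
opening: 35.6
grip_force: 30.0
```

Request:
play_rows([
  [0.8,[0,0,-0.002],0],
  [0.8,[0,0,0],0],
  [0.8,[0,0,0],0],
])

```text
time_s: 18.25
position: [517.8, 193.6, 221.8]
tcp_rot: [3.108, 0.225, 0.003]
force: [-0.2, -0.2, -0.5]
opening: 35.6
grip_force: 30.0
```

Request:
play_rows([
  [0.8,[0,0,-0.001],0],
  [0.8,[0,0,0],0],
  [0.6,[0,0,0],0],
  [0.5,[0,0,0],0],
  [0.4,[0,0,0],0],
  [0.4,[0,0,0],0],
  [0.4,[0,0,0],0],
  [0.4,[0,0,0.01],0],
  [0.4,[0,0,0.015],0],
  [0.4,[0,0,0.03],0],
  [0.4,[0,0,0.04],0],
  [0.4,[0,0,0.04],0],
  [0.4,[0.02,0,0.03],0],
  [0.4,[0.02,0,0.01],0],
  [0.4,[0.02,0,0],0],
  [0.4,[0.02,0,0],0],
  [0.4,[0,0,0],0],
  [0.4,[0,0,0],0],
])

```text
time_s: 19.75
position: [598.1, 193.3, 396.0]
tcp_rot: [3.109, 0.224, 0.003]
force: [0.5, -0.3, -0.3]
opening: 55.7
grip_force: 0.0
```

Run:
```python
from h import *
o=arm.get_obs();print(o["position"],o["force"],o["opening"],o["grip_force"])
a=arm.grab_frame("top")[:,:,::-1][100:180,290:370];b=arm.grab_frame("side")[:,:,::-1][160:260,310:410]
cv2.imwrite("pics/z.png",np.hstack([cv2.resize(a,(400,400),interpolation=2),cv2.resize(b,(400,400),interpolation=2)]))
```

```text
[598.0645915  193.33960054 396.00237936] [ 0.45519317 -0.27813936 -0.29944304] 55.73070578542347 0.0
```

View pics/z.png

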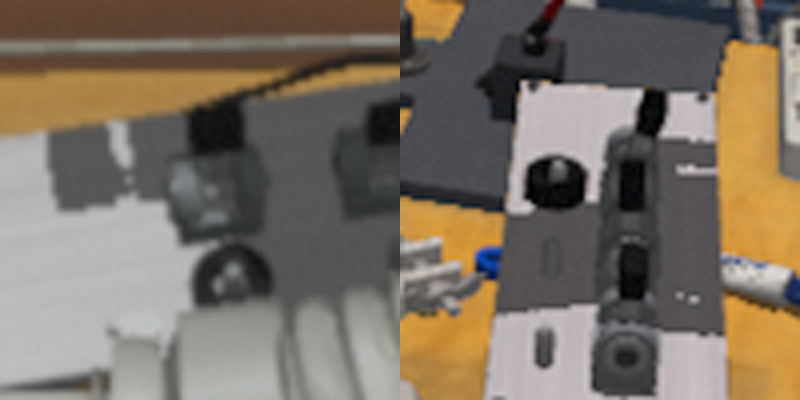

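The collar is down flat round pin 1 (the pin shows in its bore at top-crop 230,280 and side-crop 557,175). Lever 1 leans away (side-crop 653,110), and the gripper is clear.

```bash
python3 -c "
from workcell import arm
print(arm.hand_in())"
```

```text
the job is handed in; nothing more can be done
None
```

I handed the job in: the left bearing (lever 1) is the worn one. Its lever leans fully away, the black collar is down over its pin, and the arm is clear; `hand_in` returned no verdict. I felt levers 1 and 2 but not lever 3. Lever 2 stopped firmly within about 2 mm, while lever 1 moved freely to about 0.2 rad each way.

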